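# Hold a console lid open at the gauge pointer

## Task

Take the sanding block off the car console's closed armrest lid and lay it flat on the floor of the steel tray, beside the tin. Then lift the lid by its grab bar until it lines up with the pointer of the angle gauge on the console's flank, and finish while still holding it there with the gripper: it falls shut if let go. Do not drop the block or let the lid slam, and leave the pointer and the tin as they are.

Things in the scene. Friction and masses are not known exactly. Their poses are not given: they have to be found in the camera images.
- console: Grey car console, fixed: 120 mm high box 250 x 190 mm (x, y) under the lid, 70 mm high tail to x = +300 mm. Origin on the bench under the box's middle, z up; may change sides with the tray. Hinge line parallel to y through x = +120, z = 120 mm. Steel angle gauge upright on its +y flank at y = +112 mm: arc of 215 mm radius about the hinge; its top and the pointer reach 335 mm above the bench.
- lid: Dark armrest lid, slab 252 x 188 x 16 mm, about 0.5 kg (varies). Origin mid hinge line; axes the console's when shut (slab x -248 to +4, z 2 to 18 mm; top 138 mm above bench). Opens about its +y: the robot-side edge swings up, away from the robot. Angle = arcsin(-world z of its x axis): 0 shut (as at the start), stop 1.4. Hinge nearly frictionless, lid falls shut from any angle.
- lid_bar (a point): Middle of the lid's straight steel grab bar: 12 mm diameter, 100 mm long, parallel to the hinge, with its posts 46 mm either side of the middle; at x = -215, y = 0, z = +58 mm in the lid's frame, its axis 40 mm above the lid's top. Axes are the lid's. The round bar can turn between gripping fingers.
- pointer_tip (a point): Tip of the gauge's pointer, a flat dark steel arm 10 mm wide beside the lid, turning stiffly about the same hinge line, preset to 0.50 to 0.95 rad. Axes like the lid's: the lid is at the mark when both x axes are parallel, the arm then lying along the lid's side edge. The tip is 250 mm from the hinge line, at x = -250, z = +9 mm from its pivot.
- block: Cork sanding block 50 x 90 x 30 mm (x, y, z), 0.12 kg (varies), lying on the lid between the grab bar and the hinge, with varying yaw. Origin at the centre of its underside.
- tray: Fixed open steel tray 250 x 150 x 32 mm (x, y, z), walls 4 mm, floor about 4 mm thick. Origin under its centre. The half at its -x (towards the robot) is empty; the tin stands in its +x half.
- tin: Filler tin standing in the +x half of the tray, 56 mm diameter, 55 mm high; origin at the centre of its underside. Leave it.
Not all that is in view belongs to the job. What is shaped like the tin but blue or pink is not meant.

How it is judged:
On the way:
1. the block lies flat in the tray, let go, with the lid still shut (x of block in the frame of tray between -0.12 and 0.12 m and y of block in the frame of tray between -0.07 and 0.07 m and z of block in the frame of tray below 0.012 m and angle between block's own z axis and vertical below 0.12 rad and linear speed of block below 0.03 m/s and contact force between the fingers and block below 0.1 N and angle between lid's own z axis and vertical below 0.1 rad), for 0.3 s.
At the end, for the whole second after the job is handed in: The gripper's fingers hold the lid (more than 1 N), at rest, within 0.07 rad (4 degrees) of the pointer's angle, with no other thing propping it; the block lies flat and at rest on the tray's floor, let go (angle between the x axis of lid and the x axis of pointer_tip, either way round below 0.07 rad and angular speed of lid below 0.1 rad/s and contact force between the fingers and lid above 1 N and x of block in the frame of tray between -0.12 and 0.12 m and y of block in the frame of tray between -0.07 and 0.07 m and z of block in the frame of tray below 0.012 m and angle between block's own z axis and vertical below 0.12 rad and linear speed of block below 0.03 m/s and contact force between the fingers and block below 0.1 N and contact force between each of block, tin and lid below 0.2 N); the arm keeps its last pose, push and grip.
It fails at once if the block is dropped or thrown (contact force between the fingers and block below 0.05 N and linear speed of block above 0.7 m/s).
It fails at once if the lid is raised with the block on it (contact force between block and lid above 0.1 N and angle between lid's own z axis and vertical above 0.15 rad).
It fails at once if the lid slams or is flung (angular speed of lid above 3 rad/s).
It fails at once if the pointer is shifted (distance of pointer_tip from where it was at the start of the episode above 0.012 m).
It fails at once if the tin is disturbed (distance of tin from where it was at the start of the episode above 0.04 m or angle between tin's own z axis and vertical above 0.5 rad).
It also fails if it takes over 64 s, if anything falls off the work surface, if the arm or the gripper's body presses on something with over 40 N, if the wrist force passes 120 N, or if a joint passes its speed limit or range.

## Robot

A 6-joint arm with a two-finger parallel gripper is mounted at the origin on the work surface. World frame = base frame: x ahead of the robot, y to its left, z up, the work surface at z = 0. Lengths are in m, angles in rad, forces in N, time in s.
With the tool pointing down it reaches from about 0.35 to 0.975 m from the base axis. Payload 7.1 kg.
Tool frame: the origin (TCP) lies midway between the tips of the shut fingers; the grasp point (between the pads) lies 19 mm behind it; z points along the fingers, y is the line along which they close (so a half turn about z gives the same grasp; the last joint's range is limited). The gripper opens to 88 mm and grips with 3 to 60 N. Pads are 20 mm wide; open, the fingers measure 115 mm over their backs; the gripper's body (75 mm by 178 mm) begins 61 mm behind the grasp point.
Start: joints at [-1.202, 0.423, 1.63, -0, 1.089, -0.019], TCP at [0.236, -0.579, 0.223] pointing down, gripper open.
Joint ranges: [-3, 3], [-0.9, 2.11], [0.09, 2.58], [-1.31, 4.45], [0.11, 2.69], [-2.54, 2.54]. Speed limits (rad/s): [2.39, 2.39, 3.01, 3.14, 3.14, 3.14].

## Interface

Orientations are given as a unit quaternion [w, x, y, z].
In Python, from station import move_pose, movel, movej, command_gripper, wait, inverse_kinematics, read_camera, camera_info, MotionError, job_done, get_time, get_joint_pos, get_qvel, get_effort, get_tcp_pos, get_ee_rot, get_ft_force, get_ft_torque, get_grip_width, get_finger_force gives the robot as it stands. Calls block until the motion is done:
- move_pose(position, orientation): joint-space move of the TCP to a pose.
- movel(position, frame=None, v=0.15, until_force=None): straight line of the TCP; frame=None keeps the orientation; v is the mean speed in m/s. With until_force (N) it stops when the force on the tool has changed by that much, and returns True; else False.
- movej(angles): joint-space move.
- command_gripper(opening): opening from 0.0 (shut) to 1.0 (fully open); the grip force is fixed at half the most; returns when the fingers have stopped.
- wait(seconds).
- inverse_kinematics(position, orientation): joint angles nearest the present ones, or None.
- read_camera(name): name is "scene" or "side" or "wrist"; returns the picture (400x640x3 uint8, red, green, blue); there is no depth.
- camera_info(name): a dict with "intrinsics" (3x3 intrinsics, pixels), "T" (4x4, takes a point from camera to world coordinates); the wrist camera has in their place "tool_from_camera" (4x4, takes a point from camera to tool coordinates, whose origin is the TCP and whose axes are the flange's). Camera axes: x right, y up, looking along -z (the intrinsics and any distortion apply to the point x, -y, -z); pixel columns grow to the right and rows downward; lengths in m; the calibration is good to about 2 mm. A picture is of the moment at which its call begins: read the wrist's pose just before it. camera_info takes no time and is no camera call.
A pose or a line that the arm cannot do raises MotionError and nothing moves.
- job_done(): hands the job in; it is judged then, once.
Readings, each from a call of its own:
- get_time(): time.
- get_joint_pos(): joint angles.
- get_qvel(): joint speeds.
- get_effort(): joint torques, N m.
- get_tcp_pos(): TCP position.
- get_ee_rot(): TCP orientation.
- get_ft_force(): force on the tool from outside, world axes, zero at the start.
- get_ft_torque(): the same for the moment, N m.
- get_grip_width(): opening from 0.0 (shut) to 1.0 (fully open).
- get_finger_force(): force on a finger pad.
Only numpy, scipy, OpenCV 4.12 (cv2) and the standard library are available. Lean on these libraries where they do the work, as an engineer would, in place of code of your own. Each camera call takes 0.05 s, during which the arm holds its last target. There are 200 camera calls.

## Working session

There is one attempt and no reset: what is moved stays moved. The work goes in short steps, each a Python script; the robot and the scene stay as the last script left them, time stands still between calls to the robot, and variables do not carry over. Pictures are saved under pics/ and viewed, at most 10 in all, crops included, and the job is handed in when it is done.

```bash
mkdir -p pics; python3 - <<'E'
from station import *
import cv2,numpy as np
for n in ["scene","side"]:
    im=read_camera(n); cv2.imwrite(f"pics/{n}0.png",im[:,:,::-1])
    c=camera_info(n); print(n,c)
print(camera_info("wrist"),get_time(),get_ee_rot())
E
```

```text
scene {'intrinsics': array([[440.26024589,   0.        , 320.93797275],
       [  0.        , 440.26024589, 209.05907159],
       [  0.        ,   0.        ,   1.        ]]), 'T': array([[ 0.0992197 , -0.76244478,  0.63940082,  1.37305949],
       [ 0.99504714,  0.07993224, -0.05909339, -0.07789992],
       [-0.00605329,  0.64209718,  0.76659935,  1.04446815],
       [ 0.        ,  0.        ,  0.        ,  1.        ]])}
side {'intrinsics': array([[436.206627  ,   0.        , 316.67952416],
       [  0.        , 436.206627  , 194.86588412],
       [  0.        ,   0.        ,   1.        ]]), 'T': array([[-0.68622487,  0.4880364 , -0.5393662 , -0.01015112],
       [-0.72734644, -0.46845473,  0.50151503,  0.58224473],
       [-0.00791106,  0.73645818,  0.67643682,  0.89961766],
       [ 0.        ,  0.        ,  0.        ,  1.        ]])}
{'intrinsics': array([[326.95081472,   0.        , 318.54359169],
       [  0.        , 326.95081472, 195.58394916],
       [  0.        ,   0.        ,   1.        ]]), 'tool_from_camera': array([[ 8.55070607e-05,  9.58203653e-01,  2.86086965e-01,
         7.85816083e-02],
       [ 9.99999957e-01, -1.61840433e-04,  2.43174439e-04,
         7.48044004e-04],
       [ 2.79311075e-04,  2.86086932e-01, -9.58203626e-01,
        -1.63074689e-01],
       [ 0.00000000e+00,  0.00000000e+00,  0.00000000e+00,
         1.00000000e+00]])} 0.1 [-6.67660617e-04  9.81255534e-01  1.92709928e-01 -1.17546967e-04]
```

View pics/scene0.png

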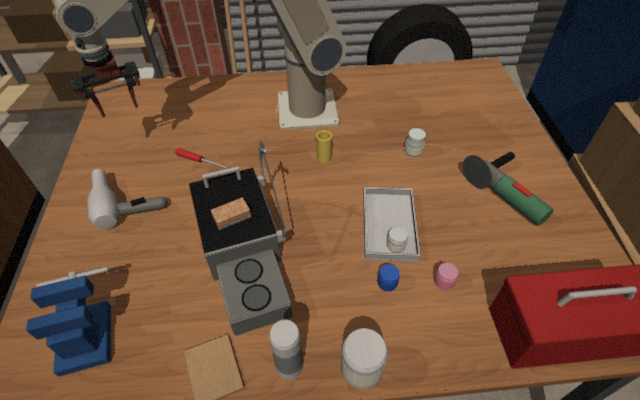

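View pics/side0.png

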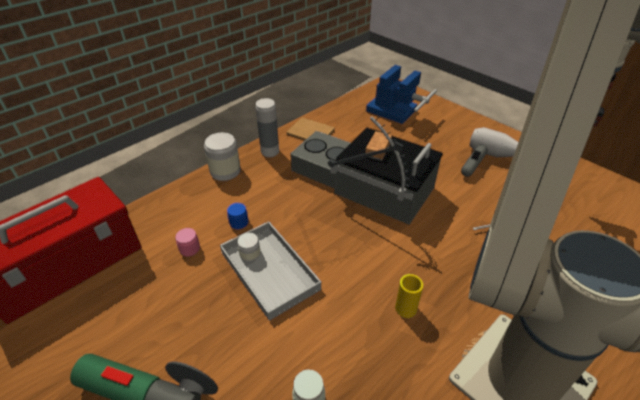

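The scene view shows the console at about (235,230) with the cork block at (231,212), the grab bar at (222,177) and the gauge at (265,190). The tray is at (391,223), with a white tin in it at (398,238). There are three lookalikes: a white tin outside the tray at (415,142), a blue one at (388,277) and a pink one at (447,275). The white tin at (398,238) is the one meant, because it stands in the tray's +x half. I'll confirm in an enlarged crop.

```bash
python3 - <<'E'
import cv2,numpy as np
s=cv2.imread("pics/scene0.png");d=cv2.imread("pics/side0.png")
a=cv2.resize(s[135:335,180:300],None,fx=3,fy=3,interpolation=cv2.INTER_CUBIC)
b=cv2.resize(d[110:225,285:450],(432,300),interpolation=cv2.INTER_CUBIC)
c=cv2.resize(s[175:275,350:470],(360,300),interpolation=cv2.INTER_CUBIC)
c=cv2.copyMakeBorder(c,0,0,0,72,cv2.BORDER_CONSTANT)
cv2.imwrite("pics/crop1.png",np.hstack([a,np.vstack([b,c])]))
E
```

```text
(no output)
```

View pics/crop1.png

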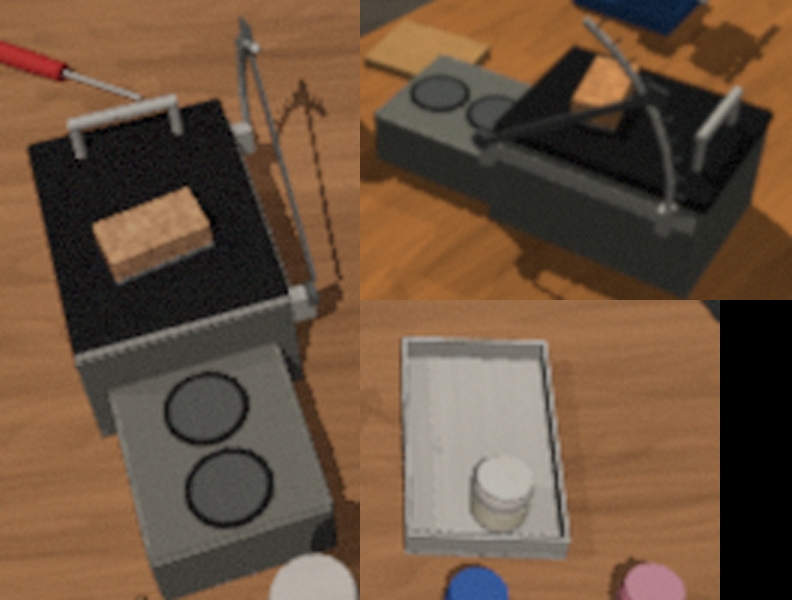

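The crop confirms it: the white tin stands in the tray's +x half at about scene (398,235), and the block lies between bar and hinge. The dark pointer arm runs from the hinge at scene (283,233) up to about (263,150). Next I cast rays.

```bash
cat > h.py <<'E'
from station import *
import cv2,numpy as np
from scipy.spatial.transform import Rotation as R
def q2R(q): return R.from_quat(np.r_[q[1:],q[0]])
def R2q(r):
    q=r.as_quat(); return [q[3],q[0],q[1],q[2]]
def cam(n):
    c=camera_info(n)
    if n!="wrist": return c["intrinsics"],c["T"]
    T=np.eye(4);T[:3,:3]=q2R(get_ee_rot()).as_matrix();T[:3,3]=get_tcp_pos()
    return c["intrinsics"],T@c["tool_from_camera"]
def ray(KT,px):
    K,T=KT; d=T[:3,:3]@np.array([(px[0]-K[0,2])/K[0,0],-(px[1]-K[1,2])/K[1,1],-1]); return T[:3,3],d
def onplane(KT,px,n,c):
    o,d=ray(KT,px); n=np.array(n,float); return o+d*(c-n@o)/(n@d)
def onz(KT,px,z): return onplane(KT,px,[0,0,1],z)
def proj(KT,p):
    K,T=KT; q=T[:3,:3].T@(np.array(p)-T[:3,3]); return np.array([K[0,2]-K[0,0]*q[0]/q[2],K[1,2]+K[1,1]*q[1]/q[2]])
def down(yaw): # tool z down, tool y along direction yaw+90deg... tool x at yaw
    return R.from_euler('z',yaw)*R.from_euler('x',np.pi)
E
python3 - <<'E'
from h import *
np.set_printoptions(precision=4,suppress=True)
S=cam("scene");D=cam("side")
L=[onz(S,p,.138)[:2] for p in [(190,184),(253.3,168.3),(276.7,234),(206,254)]]
print("lid",L,[np.linalg.norm(L[i]-L[i-1]) for i in range(4)])
ax=(L[2]-L[1])+(L[3]-L[0]); yaw=np.arctan2(ax[1],ax[0]); ay=L[1]-L[0]+L[2]-L[3]; yy=np.arctan2(-ay[0],ay[1])
c=np.mean(L,0); print("yaw",yaw,yy,c)
yaw=(yaw+yy)/2; x=np.array([np.cos(yaw),np.sin(yaw)]);y=np.array([-x[1],x[0]])
hinge=c+x*.122; print("hinge",hinge,"bar pred",hinge-.215*x)
e=[onz(S,p,.178)[:2] for p in [(180+72/3,135+122/3),(180+175/3,135+100/3)]]; print("bar",e,np.mean(e,0))
n=np.r_[y,0]
for K,ps in [(S,[(180+310/3,135+292/3),(180+280/3,135+170/3),(180+252/3,135+50/3)]),(D,[(285+480/2.618,110+138/2.609) if 0 else (285+120/2.618,110+138/2.609),(285+275/2.618,110+103/2.609)])]:
  for p in ps:
    q=onplane(K,p,n,n@np.r_[hinge,0]+.112); rx=(q[:2]-hinge)@x; rz=q[2]-.12; print(p,rx,rz,np.hypot(rx,rz),np.arctan2(rz,-rx))
T=[onz(S,p,.032)[:2] for p in [(364.3,188.3),(412.3,188.7),(419.3,255),(365,255)]]
print("tray",T,np.mean(T,0),[np.linalg.norm(T[i]-T[i-1]) for i in range(4)])
for nme in ["scene","side"]:
  im=cv2.imread(f"pics/{nme}0.png"); h=cv2.cvtColor(im,cv2.COLOR_BGR2HSV)
print("tin",onz(S,(350+142/3,175+170/3),.055))
print("block top",[onz(S,(180+u/3,135+v/3),.168)[:2] for u,v in [(93,227),(187,188),(211,230),(113,268)]])
E
```

```text
lid [array([ 0.4864, -0.367 ]), array([ 0.4422, -0.1888]), array([ 0.6882, -0.1292]), array([ 0.7319, -0.3058])] [np.float64(0.25297534552481743), np.float64(0.18367980308489984), np.float64(0.2531441786838399), np.float64(0.18193252049245298)]
yaw 0.24094860701414003 0.2428061482275745 [ 0.5872 -0.2477]
hinge [ 0.7056 -0.2185] bar pred [ 0.4969 -0.27  ]
bar [array([ 0.4978, -0.3188]), array([ 0.479 , -0.2254])] [ 0.4884 -0.2721]
(283.3333333333333, 232.33333333333331) -0.013433510951114863 -0.006867049120946156 0.015086934085599047 -0.4725578687709275
(273.3333333333333, 191.66666666666666) -0.08251456002752265 0.08143273112450478 0.11593076517875454 0.7787996206941749
(264.0, 151.66666666666666) -0.13984071601603013 0.17121351969516274 0.2210644593377277 0.8859178256383418
(330.8365164247517, 162.8938290532771) -0.004240367526190851 0.008248330171140683 0.00927446318496783 1.095941945384122
(390.0420168067227, 149.47872748179378) -0.17590866805215993 0.12347143377004055 0.21491638944741862 0.6120043346297762
tray [array([0.4586, 0.1431]), array([0.4759, 0.2914]), array([0.7211, 0.2532]), array([0.7056, 0.1046])] [0.5903 0.1981] [np.float64(0.25002316593412877), np.float64(0.14933738327585613), np.float64(0.2481036494695715), np.float64(0.14945315878049306)]
tin [0.6525 0.2035 0.055 ]
block top [array([ 0.6177, -0.2945]), array([ 0.5809, -0.2142]), array([ 0.6317, -0.1929]), array([ 0.6649, -0.275 ])]
```

The rays give consistent sizes. The console yaw is 0.242 and the tray centre is about (0.590, 0.198) with yaw -0.155. I'll move above the lid to refine the block and the pointer from the wrist view.

```bash
python3 - <<'E'
from h import *
p=get_tcp_pos(); movel([p[0],p[1],.42],v=.3)
move_pose([.58,-.26,.42],R2q(down(-1.14)))
print(get_time(),get_joint_pos(),get_tcp_pos())
K,T=cam("wrist"); np.savez("w1.npz",K=K,T=T)
im=read_camera("wrist"); cv2.imwrite("pics/w1.png",im[:,:,::-1])
E
```

```text
2.8833 [-4.40897787e-01  2.88561404e-01  1.37695803e+00 -1.41804276e-04
  1.47672020e+00  2.27003887e+00] [ 0.57973108 -0.26045219  0.41955912]
```

View pics/w1.png

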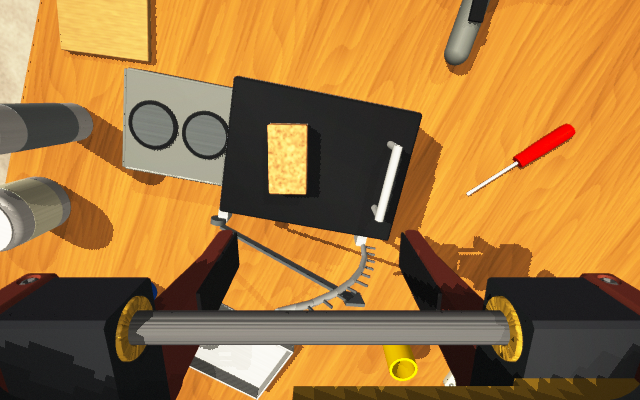

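The wrist view shows the block at (287,159), the bar from (395,148) to (379,218), the lid corners at (235,77), (421,114), (388,239) and (220,210), and the pointer arm from (218,221) to a tip at about (362,303). I compute the refined poses from these.

```bash
python3 - <<'E'
from h import *
np.set_printoptions(precision=4,suppress=True)
z=np.load("w1.npz");W=(z["K"],z["T"]);S=cam("scene");D=cam("side")
L=np.array([onz(W,p,.138)[:2] for p in [(421,114),(388,239),(220,210),(235,77)]])
print(L,[np.linalg.norm(L[i]-L[i-1]) for i in range(4)])
ay=L[1]-L[0]+L[2]-L[3];ax=L[2]-L[1]+L[3]-L[0];print(np.arctan2(ax[1],ax[0]),np.arctan2(-ay[0],ay[1]),L.mean(0))
e=[onz(W,p,.178)[:2] for p in [(395,148),(379,218)]];print("bar",e,np.mean(e,0),np.linalg.norm(e[0]-e[1]))
im=cv2.imread("pics/w1.png");h=cv2.cvtColor(im,cv2.COLOR_BGR2HSV)
m=np.zeros(im.shape[:2],np.uint8);m[110:205,255:320]=255
m&=cv2.inRange(h,(5,40,110),(30,255,255))
c=max(cv2.findContours(m,0,2)[0],key=cv2.contourArea);b=cv2.boxPoints(cv2.minAreaRect(c));print(b)
B=np.array([onz(W,p,.168)[:2] for p in b]);d=[B[(i+1)%4]-B[i] for i in range(4)]
print("block",B.mean(0),[(np.linalg.norm(v),np.arctan2(v[1],v[0])) for v in d])
yaw=.242;hinge=np.array([.7056,-.2185]);x=np.array([np.cos(yaw),np.sin(yaw)]);n=np.array([-x[1],x[0],0])
for q in [(222,224),(290,262),(340,290),(350,298),(362,303)]:
    for y in (.105,.112,):
        P=onplane(W,q,n,n@np.r_[hinge,0]+y);rx=(P[:2]-hinge)@x;rz=P[2]-.12;print(q,y,rx,rz,np.hypot(rx,rz),np.arctan2(rz,-rx))
for a in np.arange(.5,.96,.05):
    r=[]
    for s in (-.25,-.125):
        X=s*np.cos(a)+.009*np.sin(a);Z=-s*np.sin(a)+.009*np.cos(a)
        P=np.r_[hinge+x*X,.12+Z]+n*.112
        r+=[proj(K,P) for K in (W,S,D)]
    print(round(a,2),np.round(np.concatenate(r)).astype(int))
E
```

```text
[[ 0.4811 -0.3705]
 [ 0.4358 -0.1938]
 [ 0.6769 -0.133 ]
 [ 0.7205 -0.3111]] [np.float64(0.24663444667710172), np.float64(0.18244145377974116), np.float64(0.24859683530161775), np.float64(0.18344836896516017)]
0.24512096006477635 0.2454026066088866 [ 0.5786 -0.2521]
bar [array([ 0.5018, -0.318 ]), array([ 0.4768, -0.2279])] [ 0.4893 -0.273 ] 0.09354733087118804
[[267. 123.]
 [307. 123.]
 [307. 194.]
 [267. 194.]]
block [ 0.6177 -0.2468] [(np.float64(0.049644152337264734), np.float64(-2.710867849275667)), (np.float64(0.09186063339294145), np.float64(1.9914247280873263)), (np.float64(0.05286704844790421), np.float64(0.4306326960621305)), (np.float64(0.09194480186849317), np.float64(-1.1852263627077413))]
(222, 224) 0.105 -0.015569143940247556 0.031218499832489477 0.03488542639589335 1.108176994799162
(222, 224) 0.112 -0.011888795417958876 0.015622907677255549 0.019632083454950225 0.9203019282979297
(290, 262) 0.105 -0.11932868928423519 0.1064768015521163 0.1599270000814819 0.7285437568987663
(290, 262) 0.112 -0.11939951679394635 0.09360199172764305 0.1517154490024323 0.6648709171065066
[... 421 characters left out ...]
65 0.16707328191668475 0.26120417695621956 0.6940131119737145
(362, 303) 0.112 -0.2037994564822259 0.1563891916449383 0.2568886874227978 0.6545243142234817
0.5 [368 290 259 146 405 153 281 251 271 189 364 158]
0.55 [364 294 259 144 403 149 278 252 272 189 363 156]
0.6 [359 298 259 143 401 144 275 253 272 188 362 154]
0.65 [353 303 259 142 398 140 271 255 272 188 360 152]
0.7 [346 307 260 141 396 136 267 256 272 188 359 150]
0.75 [339 311 260 141 393 132 263 257 273 188 358 148]
0.8 [330 315 261 140 390 128 259 258 273 188 356 146]
0.85 [321 319 261 140 386 124 255 258 273 189 355 145]
0.9 [311 322 262 140 383 120 250 259 274 189 353 143]
0.95 [300 326 263 141 380 116 245 260 274 190 351 141]
```

Wrist and scene agree on the bar at (0.489,-0.273) and the block at about (0.619,-0.246) with yaw 0.42. The pointer is at roughly 0.6 rad, to be refined later. Now I pick the block.

```bash
python3 - <<'E'
from h import *
q=R2q(down(.42-np.pi/2)); b=[.619,-.246]
command_gripper(1.0)
move_pose(b+[.25],q); 
print("hit",movel(b+[.144],v=.12,until_force=6),get_tcp_pos())
command_gripper(0.0); print("w",get_grip_width()*88,get_finger_force())
print(movel(b+[.20],v=.1),get_finger_force(),get_grip_width(),get_ft_force(),get_time())
movel(b+[.42],v=.3)
K,T=cam("wrist"); cv2.imwrite("pics/w2.png",read_camera("wrist")[:,:,::-1])
cv2.imwrite("pics/side2.png",read_camera("side")[:,:,::-1])
E
```

```text
hit False [ 0.61962854 -0.2462961   0.14495865]
w 49.84035232623532 29.972535967826843
False 29.972721934318542 0.569690146035285 [-0.94713648 -0.40167387 -1.14397363] 6.3
```

View pics/w2.png

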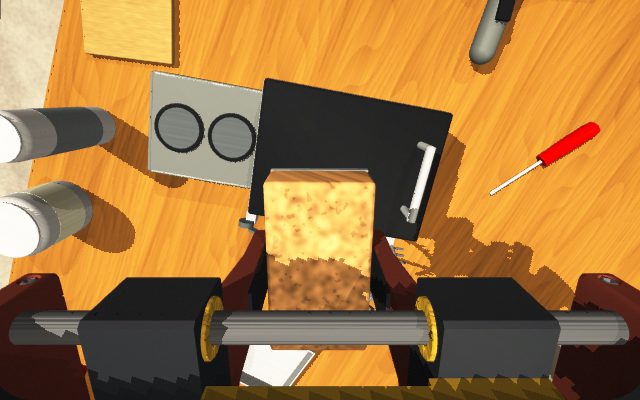

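The block is held squarely. Next I hover over the tray and check it from close by.

```bash
python3 - <<'E'
from h import *
yt=-.155; t=np.array([.5903,.1981])-.045*np.array([np.cos(yt),np.sin(yt)])
move_pose([*t,.42],R2q(down(yt+np.pi/2))); movel([*t,.25],v=.2); wait(.3)
K,T=cam("wrist"); np.savez("w3.npz",K=K,T=T)
cv2.imwrite("pics/w3.png",read_camera("wrist")[:,:,::-1]); print(get_tcp_pos(),get_time(),get_joint_pos(),get_finger_force())
E
```

```text
[0.54606962 0.20514121 0.2506074 ] 10.3083 [3.38950072e-01 3.30666634e-01 1.70020204e+00 1.08193172e-05
 1.10970198e+00 4.93962471e-01] 29.972713887691498
```

View pics/w3.png

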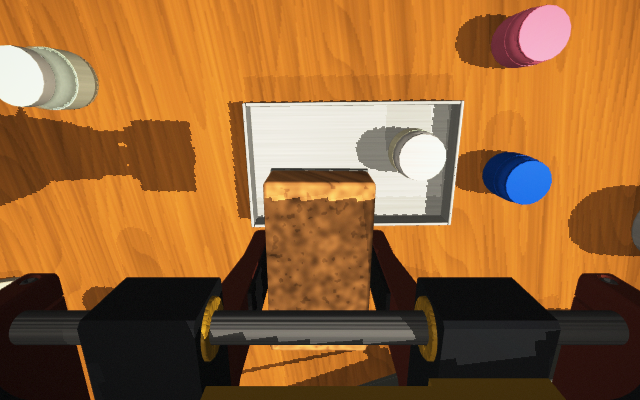

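The wrist view shows the tray rim corners at (244,103), (463,101), (449,223) and (254,226), with the white tin's top at (423,157) and the left half empty. I recompute the centre from these and place the block.

```bash
python3 - <<'E'
from h import *
np.set_printoptions(precision=4,suppress=True)
z=np.load("w3.npz");W=(z["K"],z["T"])
C=np.array([onz(W,p,.032)[:2] for p in [(244,103),(463,101),(449,223),(254,226)]])
print(C,[np.linalg.norm(C[i]-C[i-1]) for i in range(4)])
x=C[1]-C[0]+C[2]-C[3];yt=np.arctan2(x[1],x[0]);c=C.mean(0);tin=onz(W,(423,157),.055)[:2]
u=np.array([np.cos(yt),np.sin(yt)]);print(c,yt,"tin x in tray",(tin-c)@u,(tin-c)@[-u[1],u[0]])
assert abs(yt+.155)<.06 and np.linalg.norm(c-[.5903,.1981])<.02
t=c-.048*u; q=R2q(down(yt+np.pi/2))
movel([*t,.10],frame=q,v=.15) 
movel([*t,.03],v=.1)
print(movel([*t,.007],v=.03,until_force=4),get_tcp_pos(),get_ft_force())
command_gripper(.72); wait(.3); print(get_finger_force(),get_grip_width())
movel([*t,.15],v=.15)
movel([*t,.42],v=.3); cv2.imwrite("pics/w4.png",read_camera("wrist")[:,:,::-1]); print(get_time())
E
```

```text
[[0.4752 0.2899]
 [0.7185 0.2541]
 [0.6969 0.1092]
 [0.4552 0.1429]] [np.float64(0.14834882557061052), np.float64(0.2459576336413268), np.float64(0.14656896786671716), np.float64(0.24406166197982504)]
[0.5864 0.199 ] -0.14249762805055385 tin x in tray 0.07561402725131437 0.014494633297137526
True [0.5387 0.2058 0.0098] [ 0.0372 -0.6862  3.487 ]
0.0 0.7178409495807632
15.875
```

View pics/w4.png

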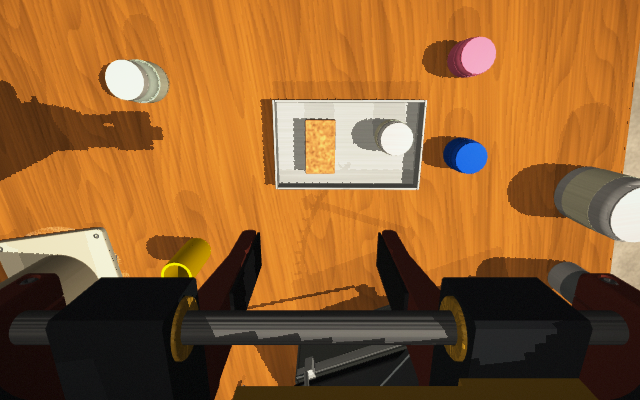

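The block lies flat in the tray's empty half at (320,146), clear of the tin at (397,138). Next I grasp the bar.

```bash
python3 - <<'E'
from h import *
np.set_printoptions(precision=4,suppress=True)
q=R2q(down(.243+np.pi/2)); b=[.489,-.2725]
move_pose(b+[.42],q); movel(b+[.27],v=.2)
print("hit",movel(b+[.157],v=.1,until_force=5),get_tcp_pos(),get_ft_force())
f0=get_ft_force(); command_gripper(0.0); wait(.3)
print(get_grip_width()*88,get_finger_force(),get_tcp_pos(),get_ft_force()-f0,get_time())
x=np.array([np.cos(.243),np.sin(.243)]);print("fx",(get_ft_force()-f0)[:2]@x)
cv2.imwrite("pics/side5.png",read_camera("side")[110:225,285:450,::-1])
E
```

```text
hit False [ 0.4894 -0.2728  0.1576] [ 0.0344  0.271  -0.7926]
11.434321529916156 29.99832808971405 [ 0.4883 -0.2726  0.1569] [-5.5219 -2.6555  3.332 ] 20.9667
fx -5.998646220995257
```

```bash
cat > lift.py <<'E'
from h import *
x=np.array([np.cos(.243),np.sin(.243)]); r=np.hypot(.215,.058); f=np.arctan2(.058,.215)
def target(H,th): return np.r_[H+x*(-r*np.cos(f+th)),.12+r*np.sin(f+th)-.0205]
def ang(H,p): return np.arctan2(p[2]+.0205-.12,-((p[:2]-H)@x))-f
def go(H,ths):
    for th in ths:
        movel(target(H,th),v=.06)
        F=get_ft_force(); print(round(th,3),"meas",round(ang(H,get_tcp_pos()),3),"F",F.round(1),"w",round(get_grip_width()*88,1),round(get_finger_force(),1))
        if np.linalg.norm(F)>30: print("stop");break
E
python3 - <<'E'
from lift import *
p=get_tcp_pos(); f0=get_ft_force()
movel([*(p[:2]-.001*x),p[2]],v=.02); wait(.2); F=get_ft_force(); p=get_tcp_pos(); print(p,F,F[:2]@x)
H=p[:2]+.215*x; np.save("H.npy",H); print(H)
go(H,np.arange(.04,.25,.04)); print(get_time())
E
```

```text
[ 0.48832935 -0.27268308  0.15696866] [ 5.03406693  2.43639127 -3.6155262 ] 5.472402212535823
[ 0.69701276 -0.22095073]
0.04 meas 0.039 F [ 2.5 -1.  -5.5] w 11.2 30.0
0.08 meas 0.079 F [ 3.7 -0.6 -5.8] w 11.0 30.0
0.12 meas 0.12 F [ 2.3 -0.9 -4.7] w 11.0 30.0
0.16 meas 0.16 F [ 1.6 -1.5 -4.4] w 11.4 30.0
0.2 meas 0.2 F [-0.9 -2.1 -4.3] w 11.0 30.0
0.24 meas 0.239 F [-2.3 -3.5 -2.2] w 11.3 30.0
23.2833
```

The lid follows cleanly. I continue to 0.52 and look.

```bash
python3 - <<'E'
from lift import *
H=np.load("H.npy"); go(H,np.arange(.28,.53,.04)); wait(.3); print(get_time())
s=read_camera("side");c=read_camera("scene")
cv2.imwrite("pics/side6.png",s[:,:,::-1]);cv2.imwrite("pics/scene6.png",c[:,:,::-1])
a=cv2.resize(s[90:225,285:450,::-1],(400,327),interpolation=cv2.INTER_CUBIC);b=cv2.resize(c[110:245,180:300,::-1],(291,327),interpolation=cv2.INTER_CUBIC)
cv2.imwrite("pics/c6.png",np.hstack([a,b]))
E
```

```text
0.28 meas 0.279 F [-4.2 -3.7 -1.9] w 11.1 30.0
0.32 meas 0.318 F [-4.3 -3.7 -1.6] w 11.3 30.0
0.36 meas 0.358 F [-5.8 -4.8 -0.6] w 10.9 30.0
0.4 meas 0.397 F [-7.4 -4.   1.1] w 11.2 30.0
0.44 meas 0.437 F [-7.7 -3.5  1.6] w 11.3 30.0
0.48 meas 0.477 F [-8.5 -2.4  3.5] w 11.3 30.0
0.52 meas 0.517 F [-10.6  -4.    4.3] w 11.3 30.0
25.6833
```

View pics/c6.png

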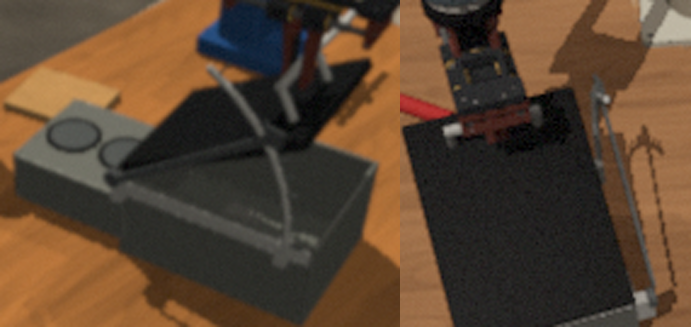

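In this view the lid is nearly parallel to the pointer arm, which runs from crop (115,178) to (285,135). I recompute the pointer angle by rays with the corrected hinge. As a calibration check I use the shut lid's known corners in the same views.

```bash
python3 - <<'E'
from lift import *
np.set_printoptions(precision=4,suppress=True)
H=np.load("H.npy");n=np.array([-x[1],x[0],0])
z=np.load("w1.npz");W=(z["K"],z["T"]);S=cam("scene");D=cam("side")
def P(px,pz,y): return np.r_[H+x*px,.12+pz]+n*y
print("shut lid corners pred w1",[proj(W,P(a,.018,b)) for a,b in [(-.248,-.094),(-.248,.094),(.004,.094),(.004,-.094)]])
def q(K,px,y=.112):
    p=onplane(K,px,n,n@np.r_[H,0]+y);rx=(p[:2]-H)@x;rz=p[2]-.12;rr=np.hypot(rx,rz);return rr,np.arctan2(rz,-rx)-np.arcsin(min(1,.009/rr))
for u in [(290,262),(340,290),(350,298),(362,303)]: print("w",u,q(W,u))
# arm pixels in side0 : darkest row per column along the arm
g=cv2.cvtColor(cv2.imread("pics/side0.png"),cv2.COLOR_BGR2GRAY)
for u in [(275/2.618+285,103/2.609+110),(200/2.618+285,120/2.609+110)]: print("d",u,q(D,u))
s6=lambda u,v:(285+u*165/400,90+v*135/327)
for u in [(285,133),(265,140),(200,158),(150,170)]: print("d6",s6(*u),q(D,s6(*u)))
for a in (.52,.6,.65): print(a,"lid side edge mid at x=-.248/-.12, side px in crop:",[((proj(D,P(X*np.cos(a)+.010*np.sin(a),-X*np.sin(a)+.010*np.cos(a),y))-[285,90])/[165/400,135/327]).round(0) for X,y in [(-.248,.094),(-.12,.094),(-.25,.112),(-.12,.112)]])
# tight wrist crop of pointer at start, and side crop now, enlarged
w=cv2.imread("pics/w1.png")[205:315,200:400];s=cv2.imread("pics/side6.png")[115:175,320:440]
cv2.imwrite("pics/c7.png",np.vstack([cv2.resize(w,(600,330),interpolation=2)[:270+60],cv2.resize(s,(540,270),interpolation=2) if 0 else cv2.copyMakeBorder(cv2.resize(s,(540,270),interpolation=2),0,0,0,60,0)]))
E
```

```text
shut lid corners pred w1 [array([422.9685, 113.758 ]), array([387.8927, 242.0344]), array([218.1028, 212.1272]), array([232.8164,  75.8949])]
w (290, 262) (np.float64(0.14522306077617386), np.float64(0.6455826193000586))
w (340, 290) (np.float64(0.22063728843868627), np.float64(0.6402669574789216))
w (350, 298) (np.float64(0.23663440149646797), np.float64(0.6566156728153774))
w (362, 303) (np.float64(0.25010141658951207), np.float64(0.6435686676107762))
d (390.0420168067227, 149.47872748179378) (np.float64(0.2071434700560978), np.float64(0.5927299501482006))
d (361.3941940412529, 155.9946339593714) (np.float64(0.1137625738194522), np.float64(0.5937671283631999))
d6 (402.5625, 144.90825688073394) (np.float64(0.24709404316771177), np.float64(0.6105530588206924))
d6 (394.3125, 147.7981651376147) (np.float64(0.22119379221087307), np.float64(0.6010904822867746))
d6 (367.5, 155.22935779816515) (np.float64(0.13350513114622262), np.float64(0.580398301055783))
d6 (346.875, 160.1834862385321) (np.float64(0.06027854784728056), np.float64(0.552635308274614))
0.52 lid side edge mid at x=-.248/-.12, side px in crop: [array([302., 142.]), array([201., 156.]), array([297., 151.]), array([193., 165.])]
0.6 lid side edge mid at x=-.248/-.12, side px in crop: [array([294., 125.]), array([197., 149.]), array([288., 134.]), array([189., 157.])]
0.65 lid side edge mid at x=-.248/-.12, side px in crop: [array([288., 115.]), array([194., 145.]), array([282., 123.]), array([186., 153.])]
```

View pics/c7.png

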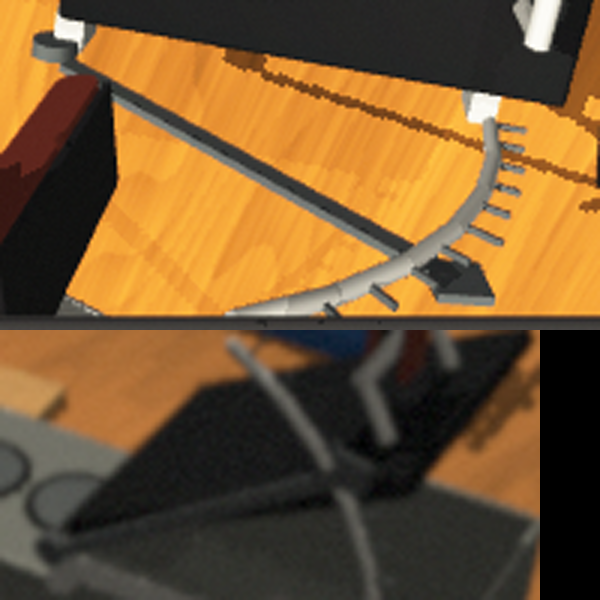

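The crops put the pointer's arrow tip at wrist (364,304) and side (403,146). The wrist ray gives 0.64 and the side ray 0.60. I triangulate the tip, lift to 0.62 and compare lid and arm directly.

```bash
python3 - <<'E'
from lift import *
np.set_printoptions(precision=4,suppress=True)
H=np.load("H.npy");n=np.array([-x[1],x[0],0])
z=np.load("w1.npz");W=(z["K"],z["T"]);D=cam("side")
A=np.zeros((3,3));b=np.zeros(3)
for K,p in ((W,(363,303)),(D,(403.3,146.1))):
    o,d=ray(K,p);d/=np.linalg.norm(d);M=np.eye(3)-np.outer(d,d);A+=M;b+=M@o
t=np.linalg.solve(A,b);rx=(t[:2]-H)@x;print("tip: x,y,z",rx,(t[:2]-H)@n[:2],t[2]-.12,"angle",np.arctan2(t[2]-.12,-rx)-.036,[proj(K,t) for K in (W,D)])
go(H,[.55,.585,.62]); wait(.4); print(get_time(),ang(H,get_tcp_pos()))
s=read_camera("side");c=read_camera("scene")
cv2.imwrite("pics/side8.png",s[:,:,::-1]);cv2.imwrite("pics/scene8.png",c[:,:,::-1])
a=cv2.resize(s[105:180,315:445,::-1],(780,450),interpolation=2)
cv2.imwrite("pics/c8.png",a)
E
```

```text
tip: x,y,z -0.1993751458186607 0.1165004254096615 0.149195010076826 angle 0.6064205432398425 [array([364.421 , 302.8159]), array([402.6386, 146.0419])]
0.55 meas 0.546 F [-10.4  -3.5   5.7] w 10.6 30.0
0.585 meas 0.582 F [-11.5  -4.1   8.1] w 11.2 30.0
0.62 meas 0.618 F [-12.7  -2.2   9.8] w 11.2 30.0
27.0083 0.6163452426087718
```

View pics/c8.png

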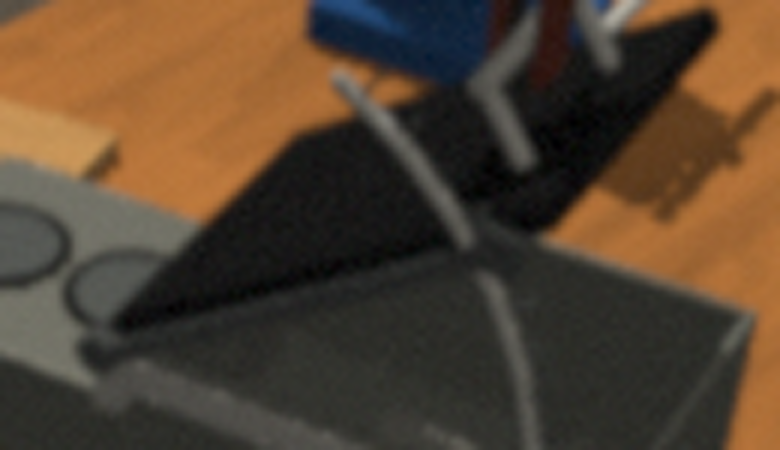

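The lid's side edge now lies along the pointer arm. The lid is at 0.616 rad, the triangulated pointer at 0.606, and the grip is steady at 30 N. I'm handing in.

```bash
python3 - <<'E'
from station import *
print(get_finger_force(),abs(get_qvel()).max(),get_time()); print(job_done())
E
```

```text
30.00551551580429 0.0007226431779017821 27.1083
the job is handed in; nothing more can be done
None
```

I handed the job in at 27 s: the block lies flat in the tray beside the tin, and the gripper holds the lid at about 0.616 rad against a measured pointer angle of about 0.61 rad (wrist and side views alone gave 0.64 and 0.60), but no verdict came back.

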